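# Hang the staining rack on the drip stand's side hook

### The arm

A 6-joint arm with a two-finger parallel gripper is mounted at the origin on a cart in front of the work surface, level with it; the furniture and walls round the work are solid. World frame = base frame: x ahead of the robot, y to its left, z up, the work surface at z = 0. Lengths are in mm, angles in rad, forces in N, time in s.
With the tool pointing down it reaches from about 350 to 975 mm from the base axis. Payload 7.1 kg.
Tool frame: the origin (TCP) lies midway between the tips of the shut fingers; the grasp point (between the pads) lies 19 mm behind it (ctrl.grasp_offset is the distance from the TCP to the grasp point, in mm); z points along the fingers, y is the line along which they close (so a half turn about z gives the same grasp; the last joint's range is limited). The gripper opens to 88 mm and grips with 3 to 60 N. Pads are 20 mm wide; open, the fingers measure 115 mm over their backs; the gripper's body (75 mm by 178 mm) begins 61 mm behind the grasp point.
Start: joints at [-1.352, 0.423, 1.63, -0, 1.089, -0.019], TCP at [147.247, -607.39, 222.675] pointing down, gripper open.
Joint ranges: [-3, 3], [-0.9, 2.11], [0.09, 2.58], [-1.31, 4.45], [0.11, 2.69], [-2.54, 2.54]. Speed limits (rad/s): [2.39, 2.39, 3.01, 3.14, 3.14, 3.14].

### API

Orientations are given as a rotation vector (axis times angle).
In Python, from workcell import ctrl gives the robot as it stands. The module is installed in compiled form; this text tells all that it offers.
- The arm moves only by the tool servo_tool, never from a script. Its argument "rows" is a list of rows, each a list of 7 numbers: the turn, a rotation vector about the tool's x, y, z as a fraction of full scale, then the shift along the tool's x, y, z as a fraction of full scale, then the finger opening in mm, from 0 to 87.8. A call has 1 to 10 rows; each row is the pose to reach, as a shift and turn from the pose commanded when the call began, along the tool's axes at that moment; what a row does not reach only later rows make up. Full scale, the value 1, is 20 cm for a shift and 1.5 rad for a turn. A row lasts 1/8 s, in which the tool goes at most 62.5 mm and 10.7 degrees, less where a joint would pass 70% of its speed; a pose out of reach is approached as far as the arm can. A call with a number of a shift or a turn outside -1 to 1 is refused whole. A call with a gripper value outside its range is refused whole. The fingers move at their own pace and stop on an object; the grip force is fixed at half the most. Time passes only in rows, so rows that repeat a pose let the fingers close. It gives the time, the measured TCP pose, the force, the opening and the grip force at its end, in the units of the state.
- ctrl.get_obs(): the state, without advancing time (a new reading comes with each control period).
- ctrl.get_image(name): name is "scene" or "side" or "wrist"; returns (picture, depth): 384x512x3 uint8, red, green, blue; 384x512 float32, mm along the optical axis (not along the pixel's ray), 0 where there is no reading.
- ctrl.camera_info(name): a dict with "intrinsics" (3x3 intrinsics, pixels), "R" (3x3) and "t" (3): a world point X has camera coordinates R X + t. Camera axes: x right, y down, z forward; pixel columns grow to the right and rows downward; lengths in mm; the calibration is good to about 2 mm. A picture is of the moment at which its call begins: read the wrist's pose just before it. camera_info takes no time and is no camera call; for the wrist camera it gives the pose at the moment of the call.
- ctrl.close_job(): hands the job in; it is judged then, once.
The state is a dict: "t": time; "qpos": joint angles; "qvel": joint speeds; "joint_torque": joint torques, N m; "ee_pos": TCP position; "orientation": TCP orientation; "ft_force": force on the tool from outside, world axes, zero at the start; "moment": the same for the moment, N m; "width": finger opening in mm; "grasp_force": force on a finger pad.
Only numpy, scipy, OpenCV 4.12 (cv2) and the standard library are available. Lean on these libraries where they do the work, as an engineer would, in place of code of your own. Each camera call takes 0.05 s, during which the arm holds its last target. There are 200 camera calls.

### The job

Hang the steel slide-staining rack on the drip stand to drain: bring its cross pin level into the side mouth of the double hook, slide it in until it meets the back, then lower it fully down into the throat and let go, so that it hangs straight and still. Be gentle: never press or knock the rack hard against the stand (15 N at most), and leave the things standing around where they are.

Things in the scene. Friction and masses are not known exactly. Their poses are not given: they have to be found in the camera images.
- staining_rack: Empty steel slide-staining rack standing on the worktop, 0.18 to 0.29 kg. Origin: centre of its underside; z up, x across the basket's short side, y along the long side; alike either way round. Basket 40 (x) x 80 (y) x 30 mm; a wire bail (posts at y = +-36 mm, bar along y at height 40 mm, 6 mm thick) carries an upright strap 6 (x) x 14 (y) mm with a cross pin and, on top, a grip block. 157 mm high.
- rack_grip (a point): Centre of the rack's grip, a plain grey block 10 (x) x 30 (y) x 40 (z) mm on top of the strap, 137 mm above the underside. Axes as the rack's. Grip it here or a little higher: the hook's top comes to 30 mm below the block's centre when the pin is seated.
- rack_pin (a point): Centre of the rack's round cross pin, 80 mm above the rack's underside: 8 mm in diameter, 76 mm long along the rack's y, with a 14 mm thick knob over the last 6 mm of each end (from y = +-32 mm). Axes as the rack's.
- drip_stand: Drip stand, fixed: base 80 mm wide, x from -40 to +85 mm, 14 mm high; column at x = 62 mm; on it a rigid steel double hook of two like cheeks (y from 16 to 22 and -16 to -22 mm; the strap passes between), top at 142 mm. Origin: on the worktop below hook_mid; z up. The mouth opens toward -x: the rack goes in along +x, its pin parallel to y.
- hook_mid (a point): MIDDLE SETTING of the throat: where a seated pin's centre would lie, 115 mm high. The hook head is clamped 0 to 15 mm from it, either way along the stand's x; this offset is not measured, so find it by feel (pin against the back wall). Throat: 10 mm wide in x, floor 111 mm high; its back wall rises to the jaw; its front wall is the lip, top 124 mm high.
- hook_mouth (a point): Mouth of the hook's channel if the head is at its middle setting (shifts with it by up to 15 mm): tip of the lip, 29 mm before the throat's middle, 130 mm high. The channel for the pin runs level from the lip's top (124 mm) to the upper jaw's underside (136.5 mm) and ends at the back wall, 5 mm beyond the throat's middle. The jaw covers lip and throat: no way in from above.
- timer: Bystander: white kitchen-type timer, 62x58x18 mm, lying on the worktop. Origin: centre of its underside.
- tape_roll: Bystander: roll of label tape, 62 mm across, 18 mm high, lying flat. Origin: centre of its underside.
- beaker: Bystander: small glass beaker, about 50 mm across, 58 mm high. Origin: centre of its underside.
- bottle: Bystander: white-capped plastic bottle, 60 mm across, 118 mm high. Origin: centre of its underside.
Mind the look-alikes: they are no part of the job. What is shaped like the staining_rack but orange, pink or red is not meant.

How it is judged (in metres and radians):
On the way:
1. the rack is lifted clear of the worktop (height (world z) of staining_rack above 0.03 m), for 0.2 s.
At the end, for the whole second after the job is handed in: The rack hangs released and still (under 30 mm/s, 0.5 rad/s) on the stand (over 0.8 N), pin in the throat: 111.5 to 118.5 mm above the stand's origin, within 19 mm of it along the stand's x, 14 mm along y, parallel to its y within 0.12 rad, rack upright within 0.15 rad (z of rack_pin in the frame of drip_stand between 0.1115 and 0.1185 m and x of rack_pin in the frame of drip_stand between -0.019 and 0.019 m and y of rack_pin in the frame of drip_stand between -0.014 and 0.014 m and angle between the y axis of staining_rack and the y axis of drip_stand, either way round below 0.12 rad and angle between staining_rack's own z axis and vertical below 0.15 rad and contact force between staining_rack and drip_stand above 0.8 N and linear speed of staining_rack below 0.03 m/s and angular speed of staining_rack below 0.5 rad/s); the robot touches nothing.
It fails at once if the rack is pressed or knocked against the stand with more than 15 N (contact force between staining_rack and drip_stand above 15 N).
It fails at once if the timer is moved by more than 30 mm (distance of timer from where it was at the start of the episode above 0.03 m).
It fails at once if the tape roll is moved by more than 30 mm (distance of tape_roll from where it was at the start of the episode above 0.03 m).
It fails at once if the beaker is moved by more than 30 mm (distance of beaker from where it was at the start of the episode above 0.03 m).
It fails at once if the bottle is moved by more than 30 mm (distance of bottle from where it was at the start of the episode above 0.03 m).
It also fails if it takes over 56 s, if anything falls off the work surface, if the arm or the gripper's body presses on something with over 40 N, if the wrist force passes 120 N, or if a joint passes its speed limit or range.

## Working session

There is one attempt and no reset: what is moved stays moved. The work goes in short steps, Python scripts to look and compute and a tool call to move; the robot and the scene stay as the last step left them, time stands still between calls to the robot, and variables do not carry over. Pictures are saved under pics/ and viewed, at most 10 in all, crops included, and the job is handed in when it is done.

Besides the shell and the picture viewer there is one more tool, called after "Request:" as name(argument=value, ...), one argument or row to a line, values as JSON. servo_tool: Moves the arm, as the interface text tells. Its arguments: {"type":"object","properties":{"rows":{"type":"array","items":{"type":"array","items":{"type":"number"}}}},"required":["rows"]}

```bash
mkdir -p pics; cat > h.py <<'E'
import numpy as np,cv2,json
from workcell import ctrl
def grab(n):
    info=ctrl.camera_info(n); im,d=ctrl.get_image(n)
    K=np.array(info["intrinsics"]);R=np.array(info["R"]);t=np.array(info["t"])
    np.savez(f"{n}.npz",im=im,d=d,K=K,R=R,t=t); return im,d,K,R,t
def cloud(d,K,R,t):
    v,u=np.indices(d.shape); p=np.stack([(u-K[0,2])/K[0,0]*d,(v-K[1,2])/K[1,1]*d,d],-1)
    return (p-t)@R
E
python3 - <<'E'
from h import *
a=[]
for n in("scene","side"):
    im,d,K,R,t=grab(n); cv2.imwrite(f"pics/{n}1.png",im[:,:,::-1]); print(n,(-R.T@t).round(),R[2].round(2))
o=ctrl.get_obs();print({k:np.round(v,3) for k,v in o.items()})
E
```

```text
scene [-142.  980.  507.] [ 0.65 -0.65 -0.4 ]
side [  13. 1179.  524.] [ 0.44 -0.8  -0.4 ]
{'t': np.float64(0.1), 'qpos': array([-1.352,  0.424,  1.631, -0.   ,  1.089, -0.019]), 'qvel': array([ 0.   , -0.001, -0.002,  0.001, -0.   ,  0.   ]), 'joint_torque': array([ 1.0000e-03, -5.4561e+01, -2.7433e+01,  6.5000e-02,  1.9000e-02,
       -0.0000e+00]), 'ee_pos': array([ 147.158, -606.925,  221.997]), 'orientation': array([-3.118, -0.373,  0.   ]), 'ft_force': array([ 0.797,  0.048, -0.568]), 'moment': array([ 0.006,  0.038, -0.001]), 'grasp_force': np.float64(0.0), 'width': np.float64(87.922)}
```

View pics/scene1.png

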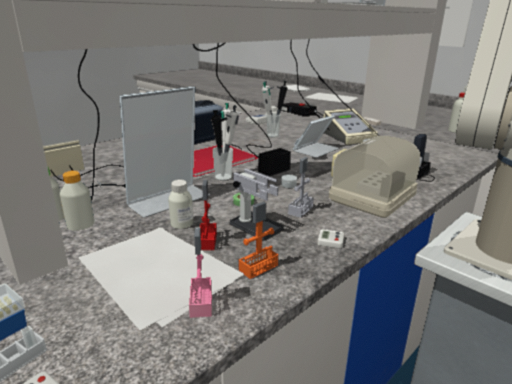

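View pics/side1.png

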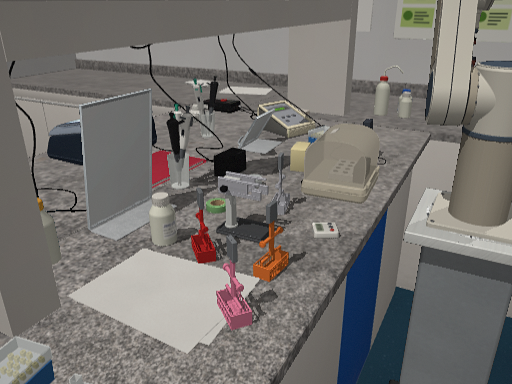

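The scene picture shows the grey rack near (302,205), just behind the stand at (258,205). The timer is at (331,238), and the orange, red and pink decoys stand in front. I'll zoom in.

```bash
python3 - <<'E'
from h import *
s=np.load("scene.npz");q=np.load("side.npz")
a=cv2.resize(s["im"][130:260,210:350],None,fx=2.8,fy=3.5,interpolation=2)
b=cv2.resize(q["im"][150:260,190:330],None,fx=2.8,fy=4.13,interpolation=2)
cv2.imwrite("pics/crop1.png",np.hstack([a[:454],b[:454]])[:,:,::-1])
for n,z,pts in(("scene",s,[(302,205),(302,165),(289,180),(258,181),(331,238)]),("side",q,[(283,200),(281,165),(243,186),(216,204)])):
    P=cloud(z["d"],z["K"],z["R"],z["t"])
    for u,v in pts: print(n,u,v,P[v,u].round())
    m=(P[...,0]>300)&(P[...,0]<800)&(P[...,1]>-350)&(P[...,1]<500)&(P[...,2]>10)&(P[...,2]<250)&(z["d"]>0)
    H=np.zeros((250,170),np.float32)
    i=((P[...,0][m]-300)//3).astype(int);j=((P[...,1][m]+350)//5).astype(int)
    T=np.full((425,250),0.);
    x=((P[m][:,0]-300)/2).astype(int);y=((P[m][:,1]+350)/2).astype(int)
    np.maximum.at(T,(y,x),P[m][:,2]); 
    cv2.imwrite(f"pics/top_{n}.png",cv2.applyColorMap(T.clip(0,250).astype(np.uint8),2))
a=cv2.imread("pics/top_scene.png");b=cv2.imread("pics/top_side.png");cv2.imwrite("pics/top.png",np.hstack([a,b]))
E
```

```text
scene 302 205 [495. 155.   1.]
scene 302 165 [473. 195. 141.]
scene 289 180 [-142.  980.  507.]
scene 258 181 [473. 360. 142.]
scene 331 238 [314. 268.  15.]
side 283 200 [486. 146.   8.]
side 281 165 [471. 197. 131.]
side 243 186 [488. 364. 131.]
side 216 204 [642. 251.   5.]
```

View pics/crop1.png

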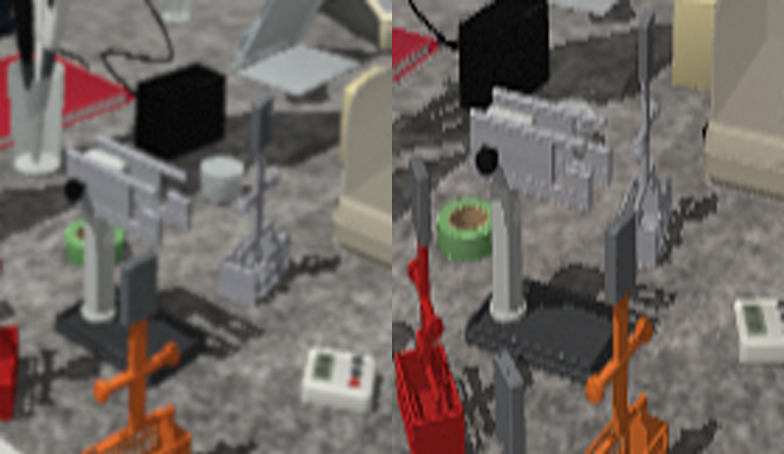

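View pics/top.png

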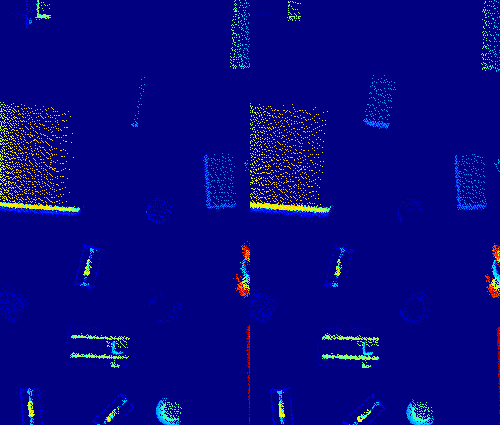

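The crop confirms the steel rack (grey, pin and dark grip block), the double hook opening toward the right and camera, the tape roll behind it and the beaker beyond. In the top map the rack is around (476,180), and the cheeks lie at y≈324..362 with x≈442..558. Next I'll fit these precisely.

```bash
cat >> h.py <<'E'
from scipy.spatial.transform import Rotation as Ro
def box(P,x,y,z):
    m=np.ones(len(P),bool)
    for k,(a,b) in enumerate((x,y,z)): m&=(P[:,k]>a)&(P[:,k]<b)
    return P[m]
def rect(p): 
    (c,s,a)=cv2.minAreaRect(p[:,:2].astype(np.float32)); return np.round(c,1),np.round(s,1),round(a,1),len(p)
E
python3 - <<'E'
from h import *
for n in("scene","side"):
    z=np.load(n+".npz");P=cloud(z["d"],z["K"],z["R"],z["t"])[z["d"]>0]
    r=(430,520);ry=(120,240)
    print(n,"block",rect(box(P,r,ry,(120,156))),"basket",rect(box(P,r,ry,(5,29))), "pin",rect(box(P,r,ry,(72,88))),"zmax",np.percentile(box(P,r,ry,(100,200))[:,2],98))
    c=box(P,(410,600),(300,390),(112,150))
    print("zmax",np.percentile(c[:,2],[90,98]))
    c=box(P,(410,600),(300,390),(139,146))
    for lo,hi in((300,335),(335,350),(350,390)):
        e=c[(c[:,1]>lo)&(c[:,1]<hi)]; 
        if len(e)>9: f=np.polyfit(e[:,0],e[:,1],1);print(lo,len(e),f.round(4),e.min(0).round(1),e.max(0).round(1), np.percentile(e[:,1]-e[:,0]*f[0],[3,97])+f[0]*472)
    print("base",rect(box(P,(400,600),(280,420),(9,17))),"lip",rect(box(P,(400,600),(300,390),(105,124))))
    print("column",rect(box(P,(500,580),(320,370),(30,95))))
    o=box(P,(250,700),(0,500),(210,900)); print("overhead",len(o),o.min(0) if len(o) else 0)
o=ctrl.get_obs();print(Ro.from_rotvec(o["orientation"]).as_matrix().round(3))
E
```

```text
scene block (array([477. , 184.7]), array([11.6, 31.6]), 16.2, 100) basket (array([477.9, 183.7]), array([41.6, 83.8]), 13.5, 259) pin (array([478.3, 185.3]), array([14.7, 76.2]), 14.8, 67) zmax 156.15657981576592
zmax [140.69026565 141.86541696]
300 59 [4.130000e-02 3.040188e+02] [450.3 320.7 139. ] [557.3 328.9 142.6] [320.27293021 325.92141346]
350 57 [4.03000e-02 3.42199e+02] [449.1 357.  139. ] [553.5 367.  142.9] [357.72928664 364.77554683]
base (array([495.1, 341.9]), array([123.9,  81.2]), 2.7, 178) lip (array([497.8, 349.9]), array([117.4,  53.7]), 12.8, 347)
column (array([529.8, 348.1]), array([27.3, 17.8]), 57.7, 234)
overhead 6364 [6.50483836e+02 1.42038025e-02 4.42401105e+02]
side block (array([477.8, 184.8]), array([ 9.2, 32.7]), 13.7, 82) basket (array([478.7, 183.9]), array([39.7, 90.1]), 14.3, 189) pin (array([478.1, 185.4]), array([11.2, 77.8]), 12.9, 58) zmax 157.02452781497246
zmax [140.72784046 141.84378402]
300 75 [3.770000e-02 3.068665e+02] [450.5 317.1 139. ] [556.8 330.8 142.5] [320.86790151 328.53263709]
350 80 [3.590000e-02 3.458029e+02] [450.9 356.2 139. ] [556.2 369.8 142.5] [358.40207579 366.92067511]
base (array([497.3, 345.6]), array([123.4,  82.6]), 3.3, 272) lip (array([499.6, 351.3]), array([118. ,  55.7]), 13.4, 414)
column (array([531.5, 350.1]), array([27.5, 17.4]), 52.6, 245)
overhead 4856 [6.51867716e+02 2.08115627e-01 4.42347799e+02]
[[ 0.972  0.236 -0.   ]
 [ 0.236 -0.972  0.001]
 [ 0.    -0.001 -1.   ]]
```

Stand: throat-mid origin at about (473,343), yaw about +0.045. Rack: centre at (478,185), yaw 0.25. The top map's machine is on the way, so I raise the arm first and then travel above it.

Request:
servo_tool(
  rows=[
    [0,0,0,0,0,-0.5,87],
    [0,0,0,0,0,-0.5,87],
    [0,0,0,0.36,-0.5,-0.5,87],
    [0,0,0,0.73,-1,-0.5,87],
    [0,0,0,0.73,-1,-0.5,87],
    [0,0,0,0.73,-1,-0.5,87],
    [0,0,0,0.73,-1,-0.5,87],
  ],
)

```text
t: 0.98
ee_pos: [242.7, -375.4, 322.6]
orientation: [-3.118, -0.379, -0.0]
ft_force: [-0.7, -0.0, -0.0]
width: 87.0
grasp_force: 0.0
```

Request:
servo_tool(
  rows=[
    [0,0,0,0.18,-0.25,0,87],
    [0,0,0,0.36,-0.5,0,87],
    [0,0,0,0.55,-0.75,0,87],
    [0,0,0,0.73,-1,0,87],
    [0,0,0,0.73,-1,0,87],
  ],
)

```text
t: 1.6
ee_pos: [338.2, -147.2, 322.8]
orientation: [-3.118, -0.384, -0.001]
ft_force: [0.3, 0.0, 0.3]
width: 86.9
grasp_force: 0.0
```

Request:
servo_tool(
  rows=[
    [0,0,0,0.18,-0.25,0,87],
    [0,0,0,0.36,-0.5,0,87],
    [0,0,0,0.55,-0.75,0,87],
    [0,0,0,0.73,-1,0,87],
    [0,0,0,0.73,-1,0,87],
    [0,0,0,0.73,-1,0,87],
  ],
)

```text
t: 2.35
ee_pos: [431.8, 77.7, 322.2]
orientation: [3.119, 0.372, -0.002]
ft_force: [-0.1, 0.3, -0.3]
width: 87.5
grasp_force: 0.0
```

Request:
servo_tool(
  rows=[
    [0,0,-0.12,0.2,-0.3,0,87],
    [0,0,-0.24,0.35,-0.46,0,87],
    [0,0,-0.36,0.35,-0.46,0,87],
    [0,0,-0.48,0.35,-0.46,0,87],
    [0,0,-0.6,0.35,-0.46,0,87],
    [0,0,-0.72,0.35,-0.46,0,87],
    [0,0,-0.84,0.35,-0.46,0,87],
    [0,0,-1,0.35,-0.46,0,87],
    [0,0,-1,0.35,-0.46,0,87],
    [0,0,-1,0.35,-0.46,0,87],
  ],
)

```text
t: 3.6
ee_pos: [478.4, 182.5, 322.7]
orientation: [2.033, 2.395, -0.0]
ft_force: [0.3, 0.8, -0.2]
width: 86.8
grasp_force: 0.0
```

```bash
python3 - <<'E'
from h import *
o=ctrl.get_obs()
im,d,K,R,t=grab("wrist");cv2.imwrite("pics/w1.png",im[:,:,::-1])
P=cloud(d,K,R,t)[d>0]
r=(430,530);ry=(120,250)
print(o["ee_pos"],"block",rect(box(P,r,ry,(150,165))),"basket",rect(box(P,r,ry,(22,34))),"pin",rect(box(P,r,ry,(78,92))),np.percentile(box(P,r,ry,(145,170))[:,2],[5,50,95]),np.median(box(P,(380,430),(200,260),(-9,9))[:,2]))
c=box(P,(400,600),(300,390),(136,148))
for lo,hi in((300,340),(345,390)):
    e=c[(c[:,1]>lo)&(c[:,1]<hi)]
    if len(e)>9: print("cheek",rect(e),np.percentile(e[:,2],50))
E
```

```text
[478.37512917 182.47845494 322.70781646] block (array([477.4, 182.2]), array([ 9.9, 29.6]), 13.6, 187) basket (array([477.5, 182. ]), array([39.9, 80.1]), 13.5, 240) pin (array([477.6, 182.1]), array([12.6, 75.9]), 13.0, 146) [155.08346736 157.4732572  158.66552478] 1.233817977828401
cheek (array([502.5, 329.2]), array([107.3,  19.2]), 2.0, 588) 142.37838655352
cheek (array([501.8, 355.8]), array([107.7,  18.8]), 0.2, 703) 142.29793507642577
```

View pics/w1.png

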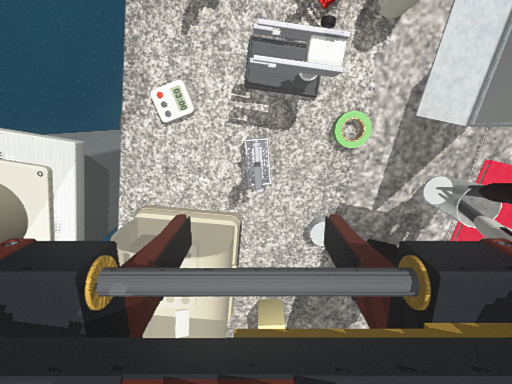

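The wrist view shows the rack at pixel (257,165), clear on both finger sides. The stand is at (295,60) with its mouth to the left. Wrist fit: rack (477.5,182.1), yaw 0.235. Next: align, descend and close.

Request:
servo_tool(
  rows=[
    [0,0,-0.048,0,-0.005,-0.2,87],
    [0,0,-0.048,0,-0.005,-0.45,87],
    [0,0,-0.048,0,-0.005,-0.0,87],
  ],
)

```text
t: 4.03
ee_pos: [482.4, 185.5, 358.1]
orientation: [1.938, 2.46, 0.024]
ft_force: [1.2, -0.1, -1.9]
width: 87.0
grasp_force: 0.0
```

I had the sign wrong: tool +z is down, so that raised the arm harmlessly. I'll let it settle and read again.

Request:
servo_tool(
  rows=[
    [0,0,0,0,0,0,87],
    [0,0,0,0,0,0,87],
  ],
)

```text
t: 4.28
ee_pos: [477.3, 184.2, 351.0]
orientation: [-1.942, -2.469, 0.0]
ft_force: [0.9, -0.3, 0.7]
width: 87.2
grasp_force: 0.0
```

```bash
python3 - <<'E'
from h import *
o=ctrl.get_obs();M=Ro.from_rotvec(o["orientation"]).as_matrix();print(o["ee_pos"],M.round(4),np.arctan2(M[1,1],M[0,1]))
print("tool shift to (477.5,182.1,122)",M.T@(np.array([477.5,182.1,122])-o["ee_pos"])/200)
E
```

```text
[477.29561915 184.18697141 351.03418705] [[-2.354e-01  9.719e-01 -2.000e-04]
 [ 9.719e-01  2.354e-01 -1.000e-04]
 [-1.000e-04 -2.000e-04 -1.000e+00]] 0.2376662433094866
tool shift to (477.5,182.1,122) [-0.01030382 -0.00119292  1.14517196]
```

Request:
servo_tool(
  rows=[
    [0,0,0,-0.01,-0.001,0.22,87],
    [0,0,0,-0.01,-0.001,0.45,87],
    [0,0,0,-0.01,-0.001,0.67,87],
    [0,0,0,-0.01,-0.001,0.8,87],
    [0,0,0,-0.01,-0.001,0.9,87],
    [0,0,0,-0.01,-0.001,0.9,87],
    [0,0,0,-0.01,-0.001,0.9,87],
  ],
)

```text
t: 5.15
ee_pos: [478.5, 183.0, 171.7]
orientation: [1.94, 2.469, 0.003]
ft_force: [0.1, 0.2, 0.4]
width: 86.7
grasp_force: 0.0
```

```bash
python3 - <<'E'
from h import *
im,d,K,R,t=grab("wrist")
o=ctrl.get_obs();M=Ro.from_rotvec(o["orientation"]).as_matrix();print(o["ee_pos"],np.arctan2(M[1,1],M[0,1]),M.T@(np.array([477.5,182.1,122])-o["ee_pos"])/200)
P=cloud(d,K,R,t)[d>0]
r=(430,530);ry=(120,250)
print("block",rect(box(P,r,ry,(150,165))),"basket",rect(box(P,r,ry,(22,34))),np.percentile(box(P,r,ry,(145,170))[:,2],[5,50,95]))
E
```

```text
[478.4934358  183.00949353 171.75517247] 0.23881671816061334 [-0.00330808 -0.00655038  0.24875878]
block (array([477.3, 182.6]), array([10. , 29.6]), 13.8, 565) basket (array([477.4, 182.5]), array([39.9, 79.5]), 12.9, 487) [151.21699828 157.37214166 158.68708138]
```

Request:
servo_tool(
  rows=[
    [0,0,0,-0.001,-0.006,0.1,87],
    [0,0,0,-0.001,-0.006,0.2,87],
    [0,0,0,-0.001,-0.006,0.25,87],
    [0,0,0,-0.001,-0.006,0.25,87],
    [0,0,0,-0.001,-0.006,0.25,50],
    [0,0,0,-0.001,-0.006,0.25,25],
    [0,0,0,-0.001,-0.006,0.25,6],
    [0,0,0,-0.001,-0.006,0.25,4],
    [0,0,0,-0.001,-0.006,0.25,4],
    [0,0,0,-0.001,-0.006,0.25,4],
  ],
)

```text
t: 6.45
ee_pos: [476.1, 182.2, 120.2]
orientation: [-1.941, -2.47, 0.0]
ft_force: [-0.1, 0.2, -0.6]
width: 30.6
grasp_force: 0.0
```

Request:
servo_tool(
  rows=[
    [0,0,0,0,0,0,4],
    [0,0,0,0,0,0,4],
    [0,0,0,0,0,0,4],
  ],
)

```text
t: 6.82
ee_pos: [475.9, 182.1, 120.0]
orientation: [-1.941, -2.47, 0.001]
ft_force: [0.6, 0.8, -1.9]
width: 9.9
grasp_force: 30.0
```

Grasped: width is 9.9 at 30 N. The pin centre lies 40 mm below the TCP. Now lift and retreat before the mouth.

Request:
servo_tool(
  rows=[
    [0,0,0,0,0,-0.05,4],
    [0,0,0,0,0,-0.12,4],
    [0,0,0,0,0,-0.2,4],
    [0,0,0,0,0,-0.27,4],
    [0,0,0,0.02,-0.1,-0.27,4],
    [0,0,0,0.05,-0.2,-0.27,4],
    [0,0,0,0.07,-0.3,-0.27,4],
    [0,0,0,0.09,-0.39,-0.27,4],
    [0,0,0,0.09,-0.39,-0.27,4],
    [0,0,0,0.09,-0.39,-0.27,4],
  ],
)

```text
t: 8.07
ee_pos: [397.0, 181.5, 174.7]
orientation: [1.94, 2.47, 0.002]
ft_force: [0.7, 0.5, -3.0]
width: 10.0
grasp_force: 30.0
```

```bash
python3 - <<'E'
from h import *
im,d,K,R,t=grab("wrist");cv2.imwrite("pics/w2.png",im[:,:,::-1])
o=ctrl.get_obs();M=Ro.from_rotvec(o["orientation"]).as_matrix();print(o["ee_pos"],np.arctan2(M[1,1],M[0,1]),o["width"])
P=cloud(d,K,R,t)[d>0]
c=box(P,(400,600),(300,400),(138,147))
for xl in range(440,560,15):
    e=c[(c[:,0]>=xl)&(c[:,0]<xl+15)]; h=np.histogram(e[:,1],np.arange(312,376,3))[0]; print(xl,len(e),h)
print("base",rect(box(P,(400,600),(280,420),(10,18))), "lip x", np.percentile(box(P,(400,600),(300,390),(110,127))[:,0],[0,1,5]))
E
```

```text
[397.06396959 181.47906512 174.54698096] 0.2389725574835574 9.983792793082507
440 126 [ 0  3 71 51  1  0  0  0  0  0  0  0  0  0  0  0  0  0  0  0  0]
455 267 [  0   1 145 109  12   0   0   0   0   0   0   0   0   0   0   0   0   0
   0   0   0]
470 260 [  0   0 124 107  29   0   0   0   0   0   0   0   0   0   0   0   0   0
   0   0   0]
485 267 [  0   0 107 111  49   0   0   0   0   0   0   0   0   0   0   0   0   0
   0   0   0]
500 292 [  0   0  78 120  62   0   0   0   0   0   0   0   0   0   0  32   0   0
   0   0   0]
515 298 [  0   0  52 117  82   0   0   0   0   0   0   0   0   0   0  47   0   0
   0   0   0]
530 133 [ 0  0 11 78 43  1  0  0  0  0  0  0  0  0  0  0  0  0  0  0  0]
545 0 [0 0 0 0 0 0 0 0 0 0 0 0 0 0 0 0 0 0 0 0 0]
base (array([495.3, 341.5]), array([123.3,  77.7]), 1.8, 1613) lip x [443.40401654 444.07538628 448.51195068]
```

View pics/w2.png

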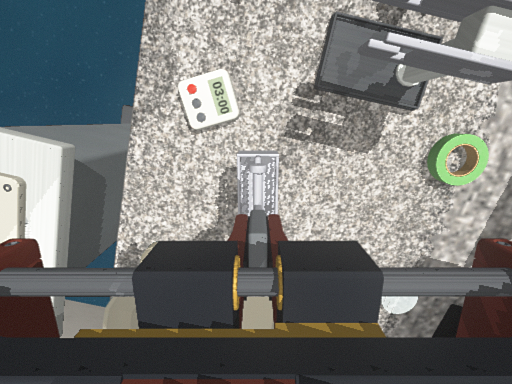

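The rack is held straight at pixel (258,185) and the hook's near cheek is visible with its tip at x≈444. The stand centreline is y≈341.3 at x=472 with yaw≈0.038. Now move in front of the mouth.

Request:
servo_tool(
  rows=[
    [0,0,0.03,0.12,0.03,0.0,4],
    [0,0,0.06,0.28,0.07,0.0,4],
    [0,0,0.09,0.44,0.11,0.01,4],
    [0,0,0.12,0.58,0.14,0.02,4],
    [0,0,0.134,0.7,0.17,0.02,4],
    [0,0,0.134,0.763,0.186,0.02,4],
    [0,0,0.134,0.763,0.186,0.02,4],
    [0,0,0.134,0.763,0.186,0.02,4],
    [0,0,0.134,0.763,0.186,0.02,4],
  ],
)

```text
t: 9.25
ee_pos: [396.1, 337.4, 170.2]
orientation: [2.18, 2.262, -0.001]
ft_force: [-0.6, -0.2, -0.7]
width: 9.8
grasp_force: 30.0
```

```bash
python3 - <<'E'
from h import *
o=ctrl.get_obs();M=Ro.from_rotvec(o["orientation"]).as_matrix();print(o["ee_pos"],M.round(4),np.arctan2(M[1,1],M[0,1]),o["width"],o["ft_force"])
for n in("scene","side"):
    im,d,K,R,t=grab(n); P=cloud(d,K,R,t)[d>0]
    b=box(P,(340,425),(290,390),(30,100)); print(n,rect(box(P,(340,425),(290,390),(48,78))), np.percentile(b[:,2],[0,1,3]))
    p=box(P,(385,415),(300,325),(115,145));print(len(p),p.mean(0),np.percentile(p[:,2],[3,97]))
    p=box(P,(385,415),(352,385),(115,145));print(len(p),p.mean(0),np.percentile(p[:,2],[3,97]))
    e=box(P,(430,570),(300,390),(105,146)); print("cheek top",np.percentile(e[:,2],98))
q=np.load("side.npz")["im"];cv2.imwrite("pics/s3.png",cv2.resize(q[140:280,170:330],(800,600),interpolation=2)[:,:,::-1])
E
```

```text
[396.10066584 337.43042064 170.18452404] [[-3.740e-02  9.993e-01 -2.000e-04]
 [ 9.993e-01  3.740e-02 -3.000e-04]
 [-3.000e-04 -2.000e-04 -1.000e+00]] 0.03735879408184923 9.837346039555054 [-0.59498984 -0.196665   -0.71051039]
scene (array([395.1, 338.1]), array([41.7, 82.1]), 3.5, 468) [49.19244839 49.94279321 51.01683142]
36 [394.41227303 309.81223911 131.46162598] [125.43988008 135.28035135]
44 [392.95552934 368.66713117 130.81617228] [123.8724752 135.8786266]
cheek top 141.62685219394035
side (array([396.5, 338.4]), array([40.4, 84.5]), 1.9, 366) [49.98150131 50.89358345 51.74156239]
32 [395.91913901 309.42247211 131.85442144] [126.02460542 136.34400025]
41 [394.13275524 371.47910997 131.19029467] [124.97862652 136.01739321]
cheek top 141.76979325593993
```

View pics/s3.png

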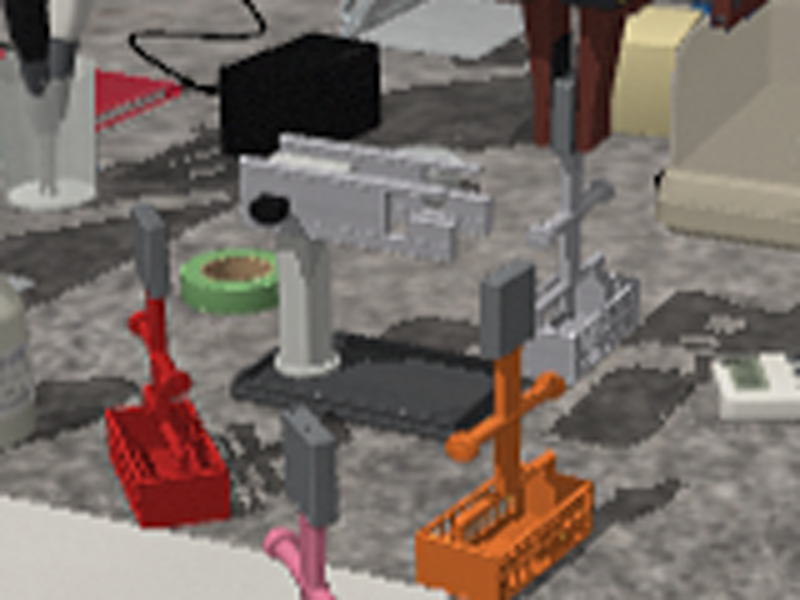

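The side view shows the pin at (572,212), level with the channel between lip and jaw (around (430,205)). I'll enter slowly.

Request:
servo_tool(
  rows=[
    [0,0,0,0.005,0.04,0,4],
    [0,0,0,0.005,0.08,0,4],
    [0,0,0,0.005,0.11,0,4],
    [0,0,0,0.005,0.13,0,4],
    [0,0,0,0.005,0.14,0,4],
    [0,0,0,0.005,0.15,0,4],
    [0,0,0,0.005,0.16,0,4],
    [0,0,0,0.005,0.17,0,4],
    [0,0,0,0.005,0.18,0,4],
    [0,0,0,0.005,0.18,0,4],
  ],
)

```text
t: 10.6
ee_pos: [432.2, 340.7, 170.2]
orientation: [2.179, 2.263, 0.0]
ft_force: [-0.4, 0.5, -2.4]
width: 9.9
grasp_force: 30.0
```

Request:
servo_tool(
  rows=[
    [0,0,0,0,0.01,0,4],
    [0,0,0,0,0.02,0,4],
    [0,0,0,0,0.03,0,4],
    [0,0,0,0,0.04,0,4],
    [0,0,0,0,0.05,0,4],
    [0,0,0,0,0.06,0,4],
    [0,0,0,0,0.07,0,4],
    [0,0,0,0,0.08,0,4],
    [0,0,0,0,0.09,0,4],
    [0,0,0,0,0.09,0,4],
  ],
)

```text
t: 11.85
ee_pos: [450.2, 341.3, 170.2]
orientation: [-2.179, -2.263, -0.0]
ft_force: [0.1, 0.1, -2.1]
width: 9.6
grasp_force: 30.0
```

```bash
python3 - <<'E'
from h import *
o=ctrl.get_obs();M=Ro.from_rotvec(o["orientation"]).as_matrix();print(o["ee_pos"],np.arctan2(M[1,1],M[0,1]),o["width"],o["ft_force"],o["moment"])
E
```

```text
[450.15135763 341.30703018 170.17087645] 0.03786388874295702 9.612056658147635 [ 0.10143154  0.06577375 -2.08941251] [-0.03488512 -0.13359075 -0.01380617]
```

Request:
servo_tool(
  rows=[
    [0,0,0,0,0.008,0,4],
    [0,0,0,0,0.016,0,4],
    [0,0,0,0,0.024,0,4],
    [0,0,0,0,0.032,0,4],
    [0,0,0,0,0.04,0,4],
    [0,0,0,0,0.04,0,4],
  ],
)

```text
t: 12.6
ee_pos: [458.1, 341.6, 170.2]
orientation: [2.179, 2.263, 0.0]
ft_force: [-0.6, 0.5, -2.5]
width: 9.8
grasp_force: 30.0
```

Request:
servo_tool(
  rows=[
    [0,0,0,0,0.004,0,4],
    [0,0,0,0,0.008,0,4],
    [0,0,0,0,0.012,0,4],
    [0,0,0,0,0.012,0,4],
  ],
)

```text
t: 13.1
ee_pos: [460.5, 341.7, 170.2]
orientation: [2.179, 2.263, 0.0]
ft_force: [0.4, 0.6, -3.0]
width: 9.8
grasp_force: 30.0
```

Request:
servo_tool(
  rows=[
    [0,0,0,0,0.004,0,4],
    [0,0,0,0,0.008,0,4],
    [0,0,0,0,0.012,0,4],
    [0,0,0,0,0.012,0,4],
  ],
)

```text
t: 13.6
ee_pos: [462.9, 341.8, 170.2]
orientation: [2.179, 2.263, -0.0]
ft_force: [-0.5, -1.3, -2.4]
width: 10.4
grasp_force: 30.0
```

Request:
servo_tool(
  rows=[
    [0,0,0,0,0.003,0,4],
    [0,0,0,0,0.006,0,4],
    [0,0,0,0,0.008,0,4],
    [0,0,0,0,0.008,0,4],
  ],
)

```text
t: 14.1
ee_pos: [464.4, 341.9, 170.2]
orientation: [2.179, 2.263, 0.0]
ft_force: [-0.5, 0.4, -1.7]
width: 9.8
grasp_force: 30.0
```

Request:
servo_tool(
  rows=[
    [0,0,0,0,0.003,0,4],
    [0,0,0,0,0.006,0,4],
    [0,0,0,0,0.008,0,4],
    [0,0,0,0,0.008,0,4],
  ],
)

```text
t: 14.6
ee_pos: [466.1, 341.9, 170.2]
orientation: [2.179, 2.263, 0.0]
ft_force: [0.8, -0.6, -1.8]
width: 9.8
grasp_force: 30.0
```

Request:
servo_tool(
  rows=[
    [0,0,0,0,0.003,0,4],
    [0,0,0,0,0.006,0,4],
    [0,0,0,0,0.008,0,4],
    [0,0,0,0,0.008,0,4],
  ],
)

```text
t: 15.1
ee_pos: [467.7, 342.0, 170.2]
orientation: [-2.179, -2.263, -0.0]
ft_force: [0.5, 0.5, -1.8]
width: 9.8
grasp_force: 30.0
```

Request:
servo_tool(
  rows=[
    [0,0,0,0,0.003,0,4],
    [0,0,0,0,0.006,0,4],
    [0,0,0,0,0.008,0,4],
    [0,0,0,0,0.008,0,4],
  ],
)

```text
t: 15.6
ee_pos: [469.2, 342.0, 170.2]
orientation: [-2.179, -2.263, 0.0]
ft_force: [0.0, 0.8, -1.9]
width: 9.7
grasp_force: 30.0
```

Request:
servo_tool(
  rows=[
    [0,0,0,0,0.003,0,4],
    [0,0,0,0,0.006,0,4],
    [0,0,0,0,0.008,0,4],
    [0,0,0,0,0.008,0,4],
  ],
)

```text
t: 16.1
ee_pos: [470.8, 342.1, 170.2]
orientation: [-2.179, -2.263, -0.0]
ft_force: [0.1, -0.2, -1.7]
width: 10.2
grasp_force: 30.0
```

Request:
servo_tool(
  rows=[
    [0,0,0,0,0.003,0,4],
    [0,0,0,0,0.006,0,4],
    [0,0,0,0,0.008,0,4],
    [0,0,0,0,0.008,0,4],
  ],
)

```text
t: 16.6
ee_pos: [472.4, 342.2, 170.2]
orientation: [-2.179, -2.263, -0.0]
ft_force: [-0.3, 0.4, -2.2]
width: 9.8
grasp_force: 30.0
```

Request:
servo_tool(
  rows=[
    [0,0,0,0,0.003,0,4],
    [0,0,0,0,0.006,0,4],
    [0,0,0,0,0.008,0,4],
    [0,0,0,0,0.008,0,4],
  ],
)

```text
t: 17.1
ee_pos: [474.0, 342.2, 170.2]
orientation: [-2.179, -2.263, -0.0]
ft_force: [-0.7, 0.4, -1.9]
width: 10.0
grasp_force: 30.0
```

Request:
servo_tool(
  rows=[
    [0,0,0,0,0.003,0,4],
    [0,0,0,0,0.006,0,4],
    [0,0,0,0,0.008,0,4],
    [0,0,0,0,0.008,0,4],
  ],
)

```text
t: 17.6
ee_pos: [474.8, 342.2, 170.0]
orientation: [-2.178, -2.262, 0.002]
ft_force: [-5.5, 0.6, 1.3]
width: 9.7
grasp_force: 30.0
```

Contact with the back wall at x≈474.4 (5.5 N). I back off about 1 mm from the wall to the throat's middle and check.

Request:
servo_tool(
  rows=[
    [0,0,0,0,-0.005,0,4],
    [0,0,0,0,-0.01,0,4],
    [0,0,0,0,-0.01,0,4],
  ],
)

```text
t: 17.98
ee_pos: [474.2, 342.3, 170.4]
orientation: [2.178, 2.263, 0.002]
ft_force: [-0.5, -0.7, -1.5]
width: 10.0
grasp_force: 30.0
```

Request:
servo_tool(
  rows=[
    [0,0,0,0,0,0,4],
    [0,0,0,0,0,0,4],
  ],
)

```text
t: 18.23
ee_pos: [473.8, 342.2, 170.2]
orientation: [2.179, 2.263, 0.001]
ft_force: [-0.9, 0.3, -1.9]
width: 9.9
grasp_force: 30.0
```

Request:
servo_tool(
  rows=[
    [0,0,0,0,-0.001,0.005,4],
    [0,0,0,0,-0.001,0.01,4],
    [0,0,0,0,-0.001,0.013,4],
    [0,0,0,0,-0.001,0.016,4],
    [0,0,0,0,-0.001,0.016,4],
  ],
)

```text
t: 18.85
ee_pos: [473.4, 342.2, 166.9]
orientation: [-2.179, -2.263, 0.0]
ft_force: [0.4, -0.9, -2.0]
width: 10.0
grasp_force: 30.0
```

Request:
servo_tool(
  rows=[
    [0,0,0,0,0,0.004,4],
    [0,0,0,0,0,0.008,4],
    [0,0,0,0,0,0.008,4],
  ],
)

```text
t: 19.23
ee_pos: [473.4, 342.1, 165.3]
orientation: [-2.179, -2.263, 0.0]
ft_force: [0.0, -0.3, -2.4]
width: 10.0
grasp_force: 30.0
```

Request:
servo_tool(
  rows=[
    [0,0,0,0,0,0.005,4],
    [0,0,0,0,0,0.01,4],
    [0,0,0,0,0,0.015,4],
    [0,0,0,0,0,0.02,4],
    [0,0,0,0,0,0.02,4],
  ],
)

```text
t: 19.85
ee_pos: [473.4, 342.2, 161.3]
orientation: [-2.179, -2.263, 0.0]
ft_force: [0.1, 0.0, -1.8]
width: 9.9
grasp_force: 30.0
```

Request:
servo_tool(
  rows=[
    [0,0,0,0,0,0.005,4],
    [0,0,0,0,0,0.01,4],
    [0,0,0,0,0,0.015,4],
    [0,0,0,0,0,0.02,4],
    [0,0,0,0,0,0.024,4],
    [0,0,0,0,0,0.024,4],
  ],
)

```text
t: 20.6
ee_pos: [473.3, 342.2, 156.5]
orientation: [-2.179, -2.263, 0.0]
ft_force: [-0.8, -0.2, -2.1]
width: 9.7
grasp_force: 30.0
```

Expected floor contact is near 155. Half-millimetre steps from here.

Request:
servo_tool(
  rows=[
    [0,0,0,0,0,0.003,4],
    [0,0,0,0,0,0.006,4],
    [0,0,0,0,0,0.006,4],
  ],
)

```text
t: 20.98
ee_pos: [473.4, 342.2, 155.3]
orientation: [-2.179, -2.263, 0.0]
ft_force: [0.4, -0.4, -2.1]
width: 9.6
grasp_force: 30.0
```

Request:
servo_tool(
  rows=[
    [0,0,0,0,0,0.002,4],
    [0,0,0,0,0,0.004,4],
    [0,0,0,0,0,0.004,4],
  ],
)

```text
t: 21.35
ee_pos: [473.4, 342.2, 154.8]
orientation: [2.179, 2.263, 0.0]
ft_force: [0.3, -0.0, 1.0]
width: 9.8
grasp_force: 30.0
```

The pin is on the throat floor (about 3 N). Now release.

Request:
servo_tool(
  rows=[
    [0,0,0,0,0,0,14],
    [0,0,0,0,0,0,18],
    [0,0,0,0,0,0,30],
    [0,0,0,0,0,0,40],
    [0,0,0,0,0,0,50],
    [0,0,0,0,0,0,50],
  ],
)

```text
t: 22.1
ee_pos: [473.4, 342.2, 154.5]
orientation: [-2.179, -2.263, 0.0]
ft_force: [-0.7, -0.1, -0.2]
width: 49.6
grasp_force: 0.0
```

Request:
servo_tool(
  rows=[
    [0,0,0,0,0,-0.05,50],
    [0,0,0,0,0,-0.15,50],
    [0,0,0,0,0,-0.3,50],
    [0,0,0,0,0,-0.5,50],
    [0,0,0,0,0,-0.6,50],
    [0,0,0,0,0,-0.6,50],
    [0,0,0,0,0,-0.6,50],
    [0,0,0,0,0,-0.6,50],
  ],
)

```text
t: 23.1
ee_pos: [472.8, 341.8, 273.3]
orientation: [-2.178, -2.263, 0.003]
ft_force: [-0.4, -0.3, 0.2]
width: 50.0
grasp_force: 0.0
```

```bash
python3 - <<'E'
from h import *
o=ctrl.get_obs();print(o["t"],o["ee_pos"],o["width"],o["ft_force"])
im,d,K,R,t=grab("side"); P=cloud(d,K,R,t)[d>0]
print(rect(box(P,(420,520),(280,400),(165,190))),rect(box(P,(420,520),(280,400),(40,62))),np.percentile(box(P,(460,487),(310,370),(150,210))[:,2],98))
cv2.imwrite("pics/s4.png",cv2.resize(im[140:280,170:330],(800,600),interpolation=2)[:,:,::-1])
E
```

```text
23.1 [472.81438458 341.79824591 273.33108607] 49.99594470236077 [-0.44884851 -0.33705921  0.17336093]
(array([472.3, 344.1]), array([ 9.4, 32.9]), 4.4, 95) (array([473.6, 344.5]), array([40.6, 83.8]), 1.4, 285) 191.65707036937567
```

View pics/s4.png

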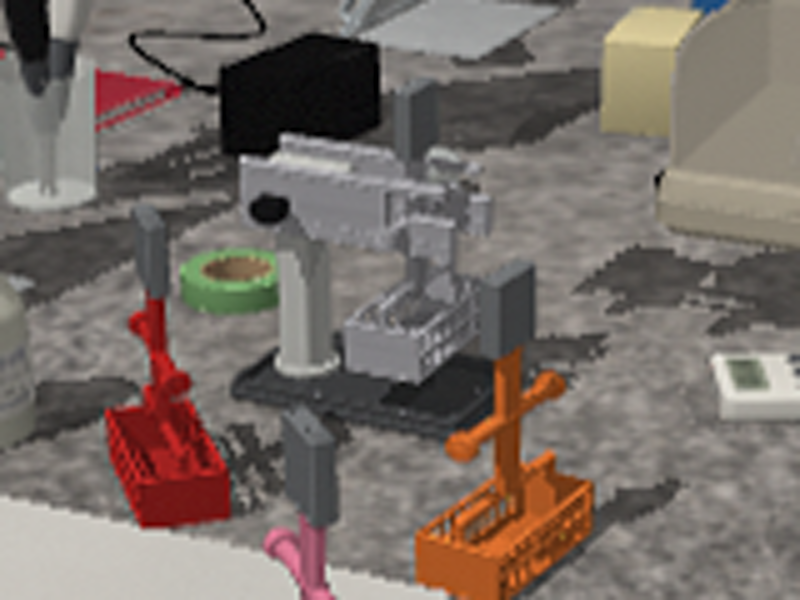

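The rack hangs upright in the throat: block at (415,115), basket at (415,330), top at 192 mm, which puts the pin at about 115 mm. I'll wait briefly for any swing to die out, then hand in.

Request:
servo_tool(
  rows=[
    [0,0,0,0,0,0,50],
    [0,0,0,0,0,0,50],
    [0,0,0,0,0,0,50],
    [0,0,0,0,0,0,50],
    [0,0,0,0,0,0,50],
    [0,0,0,0,0,0,50],
    [0,0,0,0,0,0,50],
    [0,0,0,0,0,0,50],
    [0,0,0,0,0,0,50],
    [0,0,0,0,0,0,50],
  ],
)

```text
t: 24.4
ee_pos: [473.4, 342.2, 274.6]
orientation: [-2.179, -2.263, 0.0]
ft_force: [-0.5, -0.2, -0.1]
width: 49.9
grasp_force: 0.0
```

```bash
python3 -c "
from h import *
print(ctrl.close_job())"
```

```text
the job is handed in; nothing more can be done
None
```

The steel rack hangs released and upright in the hook's throat, pin about 115 mm high by camera, and the job was handed in at about 24 s of the 56 s allowed; hand-in returned no verdict.

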